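# Load the powder-cup magazine, dock it and start the run

## Robot

A 6-joint arm with a two-finger parallel gripper is mounted at the origin on the work surface. World frame = base frame: x ahead of the robot, y to its left, z up, the work surface at z = 0. Lengths are in m, angles in rad, forces in N, time in s.
With the tool pointing down it reaches from about 0.35 to 0.975 m from the base axis. Payload 7.1 kg.
Tool frame: the origin (TCP) lies midway between the tips of the shut fingers; the grasp point (between the pads) lies 19 mm behind it; z points along the fingers, x is the direction in which the jaws open and shut, and the axes are right-handed (so a half turn about z gives the same grasp; the last joint's range is limited). The gripper opens to 88 mm and grips with 3 to 60 N. Pads are 20 mm wide; open, the fingers measure 115 mm over their backs; the gripper's body (75 mm by 178 mm) begins 61 mm behind the grasp point.
Start: joints at [1.304, 0.423, 1.63, -0, 1.089, -0.019], TCP at [0.153, 0.606, 0.223] pointing down, gripper open.
Joint ranges: [-3, 3], [-0.9, 2.11], [0.09, 2.58], [-1.31, 4.45], [0.11, 2.69], [-2.54, 2.54]. Speed limits (rad/s): [2.39, 2.39, 3.01, 3.14, 3.14, 3.14].

## Interface

Orientations are given as a unit quaternion [w, x, y, z].
In Python, from station import move_pose, movel, movej, command_gripper, wait, inverse_kinematics, read_camera, camera_info, MotionError, job_done, get_time, get_joint_pos, get_qvel, get_effort, get_tcp_pos, get_ee_rot, get_ft_force, get_ft_torque, get_grip_width gives the robot as it stands. Calls block until the motion is done:
- move_pose(position, orientation): joint-space move of the TCP to a pose.
- movel(position, frame=None, v=0.15, until_force=None): straight line of the TCP; frame=None keeps the orientation; v is the mean speed in m/s. With until_force (N) it stops when the force on the tool has changed by that much, and returns True; else False.
- movej(angles): joint-space move.
- command_gripper(opening): opening from 0.0 (shut) to 1.0 (fully open); the grip force is fixed at half the most; returns when the fingers have stopped.
- wait(seconds).
- inverse_kinematics(position, orientation): joint angles nearest the present ones, or None.
- read_camera(name): name is "scene" or "top" or "wrist"; returns the picture (384x512x3 uint8, red, green, blue); there is no depth.
- camera_info(name): a dict with "intrinsics" (3x3 intrinsics, pixels), "dist" ([k1, k2, p1, p2, k3] as OpenCV has them; the pictures are not rectified), "T" (4x4, takes a point from camera to world coordinates); the wrist camera has in their place "tool_from_camera" (4x4, takes a point from camera to tool coordinates, whose origin is the TCP and whose axes are the tool frame's). Camera axes: x right, y up, looking along -z (the intrinsics and any distortion apply to the point x, -y, -z); pixel columns grow to the right and rows downward; lengths in m; the calibration is good to about 2 mm. A picture is of the moment at which its call begins: read the wrist's pose just before it. camera_info takes no time and is no camera call.
A pose or a line that the arm cannot do raises MotionError and nothing moves.
- job_done(): hands the job in, once; it reports no verdict.
Readings, each from a call of its own:
- get_time(): time.
- get_joint_pos(): joint angles.
- get_qvel(): joint speeds.
- get_effort(): joint torques, N m.
- get_tcp_pos(): TCP position.
- get_ee_rot(): TCP orientation.
- get_ft_force(): force on the tool from outside, world axes, zero at the start.
- get_ft_torque(): the same for the moment, N m.
- get_grip_width(): opening from 0.0 (shut) to 1.0 (fully open).
Only numpy, scipy, OpenCV 4.12 (cv2) and the standard library are available. Lean on these libraries where they do the work, as an engineer would, in place of code of your own. Each camera call takes 0.05 s, during which the arm holds its last target. There are 200 camera calls.

## Task

Load the analyser's blue sample magazine, dock it and start the run: lift the dust cap off it and set the cap down flat in the steel tray, then push every powder cup on the bench down into the magazine, window side up, until the two orange sprung lips have snapped shut over it. Slide the magazine along its channel until it is flush against the grey magazine already docked there, and only when all that is done press the green start button all the way down. Leave the other lab ware standing where it is.

Things in the scene. Friction and masses are not known exactly. Their poses are not given: they have to be found in the camera images.
- feeder: Analyser (housing 190 mm high, y < -150 mm) and its feeder deck, fixed. Deck: plate 120 mm (x) by 370 mm (y, from -150 to 220), top 10 mm above the bench, two rails 8 mm high along y leave a channel 87 mm wide. Origin: on the bench, on the channel's centre line, in the plane of the docked magazine's free face; y runs along the channel away from the docked magazine, x away from the robot.
- dock_face (a point): Middle of the free face of the grey docked magazine (fixed, full, same shape as the blue one, its top 103 mm above the bench, y = -76 to 0 on the feeder). 55 mm above the bench; axes as the feeder's, y points out of the face to the blue magazine. mag_face meets it when flush.
- magazine: Loose blue magazine, 84 mm (x) by 76 mm (y), 93 mm high, about 0.7 kg, standing on the deck in the channel. Origin: centre of its underside; axes like the feeder's. 10 mm base, flat side cheeks at y = +-38 mm, four posts round a bore 52 mm wide, flared above z = 82. Open at front (-x) and back (+x), 34 mm wide, from base to top: fingers holding a cup front and back can go down with it.
- mag_mouth (a point): On the bore's axis, level with the flat underside of the two orange sprung lips (at +y and -y; they reach 3.5 mm into the bore, sloped on top up to 10 mm higher): 70 mm above the magazine's underside. A cup laid in the mouth rests on the slopes, underside 6 mm above this point. 8 to 15 N push it through; the lips snap shut when its top is below this point; go 2 to 4 mm farther.
- mag_face (a point): On the magazine's cheek that faces the docked magazine (its -y face), 45 mm above its underside.
- mag_back (a point): On the magazine's opposite cheek (its +y face), 35 mm above its underside: a place to push it along the channel with shut fingers. The channel has slippery glide strips: sliding takes 1 to 3 N.
- follower (a joint): How far the magazine's black follower plate is pressed down, m: 0 when empty (its top level with mag_mouth), 0.010 more for each cup held, room for five; spring 3 N at 0, 6 N at its end (0.055). Each cup pushes down those before it and all are pressed up against the lips.
- cap: Pale dust cap, 60 g. Origin: centre of the underside of its round boss (43 mm wide, 6 mm deep); above it a plate 62 mm (x) by 76 mm (y), 4 mm thick, and an upright black knob 20 mm wide, 26 mm high (top 36 mm above the origin). At the start it lies loose on the magazine's cheeks, boss in the mouth, and lifts straight off. No cup can enter while it is on.
- cap_knob (a point): Middle of the cap's knob, 26 mm above the cap's origin; where to grip it.
- tray: Open stainless tray, fixed to the bench, 150 mm (x) by 120 mm (y), 22 mm high, 3 mm walls and floor. Origin: centre of its underside, on the bench.
- start (a joint): Travel of the green start button, m: 0 up, 0.006 all the way down; it springs back. Full travel takes 5 N.
- start_top (a point): Centre of the green start button's top face, 28 mm wide, 54 mm above the bench, on a pod 66 mm square and 36 mm high in front of the docked magazine; pressed straight down.
- cup0_c (a point): Centre of the powder cup with the brown window: a closed white plastic disc 50 mm across and 10 mm thick, 45 g, brown window in its top face, plain grey underside. z points out of the window side (up at the start, lying on the bench); this point is half-way up. May be absent (None).
- cup1_c (a point): Centre of the powder cup with the green window: a closed white plastic disc 50 mm across and 10 mm thick, 45 g, green window in its top face, plain grey underside. z points out of the window side (up at the start, lying on the bench); this point is half-way up. May be absent (None).
- cup2_c (a point): Centre of the powder cup with the blue window: a closed white plastic disc 50 mm across and 10 mm thick, 45 g, blue window in its top face, plain grey underside. z points out of the window side (up at the start, lying on the bench); this point is half-way up. May be absent (None).
- cup3_c (a point): Centre of the powder cup with the red window: a closed white plastic disc 50 mm across and 10 mm thick, 45 g, red window in its top face, plain grey underside. z points out of the window side (up at the start, lying on the bench); this point is half-way up. May be absent (None).
- reagent: Bystander: amber jar with a black lid, 68 mm across, 145 mm high; origin at the centre of its underside.
- beaker: Bystander: clear glass beaker, 70 mm across, 90 mm high; origin at the centre of its underside.
- flask: Bystander: green conical glass flask, 74 mm across the foot, 104 mm high; origin at the centre of its underside.
- mortar: Bystander: white ceramic mortar bowl, 84 mm across, 45 mm high; origin at the centre of its underside.
- spatula: Bystander: narrow lab spatula with a blue handle, about 170 mm long, lying flat; origin under its middle.
- weight: Bystander: brass calibration weight, 30 mm across, 42 mm high, standing among the cups; origin at the centre of its underside.
- washbottle: Bystander: white wash bottle with a red cap, 64 mm across, 150 mm high; origin at the centre of its underside.
- cup4_c (a point): Centre of the powder cup with the yellow window: a closed white plastic disc 50 mm across and 10 mm thick, 45 g, yellow window in its top face, plain grey underside. z points out of the window side (up at the start, lying on the bench); this point is half-way up. May be absent (None).
Mind the look-alikes: they are no part of the job. Leave any pink look-alike of the part that bears cup4_c alone.

How it is judged:
By the outcome, as a careful person would: the job done as asked, in the order asked, and still so for the second after the job is handed in, with the robot touching nothing.
Of cup0, cup1, cup2, cup3, cup4 only 3 to 5 are there at a start; the rules pass over those that are not, and their reading is None.
At some moment in a run one of cup0, cup1, cup2, cup3, cup4 may be knocked a few centimetres aside while the robot is not near it.
Once in a run the grip may slacken for a moment while it holds something.
It also fails if it takes over 210 s, if anything falls off the work surface, if the arm or the gripper's body presses on something with over 40 N, if the wrist force passes 120 N, or if a joint passes its speed limit or range.

## Working session

There is one attempt and no reset: what is moved stays moved. The work goes in short steps, each a Python script; the robot and the scene stay as the last script left them, time stands still between calls to the robot, and variables do not carry over. Pictures are saved under pics/ and viewed, about 12 in all and at most 16, crops included, and the job is handed in when it is done.

```bash
ls; mkdir -p pics; python3 - <<'E'
from station import *
import cv2, numpy as np
print(get_time(),get_tcp_pos(),get_ee_rot())
for n in ("scene","top","wrist"):
    im=read_camera(n); cv2.imwrite(f"pics/{n}0.png",cv2.cvtColor(im,cv2.COLOR_RGB2BGR))
    i=camera_info(n); print(n,{k:np.round(v,4).tolist() for k,v in i.items()})
a=cv2.imread("pics/scene0.png");b=cv2.imread("pics/top0.png")
E
```

```text
pics
0.0 [0.15313264 0.60536063 0.2218765 ] [ 4.75852154e-04  7.89077148e-01  6.14293614e-01 -6.20176138e-04]
scene {'intrinsics': [[389.9094, 0.0, 247.7192], [0.0, 389.9094, 189.3346], [0.0, 0.0, 1.0]], 'dist': [-0.0735, 0.0, 0.0, 0.0, 0.0], 'T': [[0.3763, -0.549, 0.7463, 1.4951], [0.9264, 0.2368, -0.2929, -0.2609], [-0.016, 0.8016, 0.5977, 0.8485], [0.0, 0.0, 0.0, 1.0]]}
top {'intrinsics': [[434.6898, 0.0, 263.0247], [0.0, 434.6898, 187.696], [0.0, 0.0, 1.0]], 'dist': [0.0345, 0.0, 0.0, 0.0, 0.0], 'T': [[-0.011, 0.9969, -0.0784, 0.4402], [-0.9995, -0.0132, -0.028, 0.0869], [-0.029, 0.078, 0.9965, 1.3702], [0.0, 0.0, 0.0, 1.0]]}
wrist {'intrinsics': [[272.9535, 0.0, 253.4144], [0.0, 272.9535, 191.7937], [0.0, 0.0, 1.0]], 'dist': [-0.0023, 0.0, 0.0, 0.0, 0.0], 'tool_from_camera': [[1.0, 0.0001, -0.0002, -0.0002], [0.0001, -0.9588, -0.2842, -0.0783], [-0.0002, 0.2842, -0.9588, -0.1616], [0.0, 0.0, 0.0, 1.0]]}
```

View pics/top0.png

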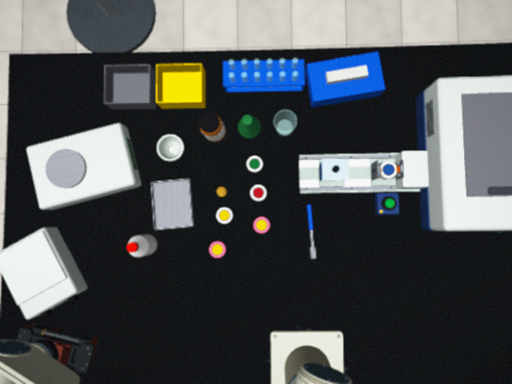

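View pics/scene0.png

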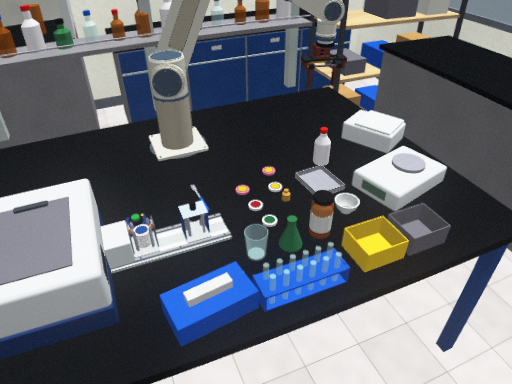

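The top view shows the cap knob at (335,169), docked magazine at (389,170), button at (389,203), tray at (172,204). There are three white-rimmed cups: green (254,164), red (258,193) and yellow (224,215). The two pink-rimmed discs at (261,225) and (217,249) are look-alikes, and the brass weight is at (221,191).

```bash
cat > h.py <<'E'
from station import *
import cv2, numpy as np
from scipy.spatial.transform import Rotation as R
def qd(yaw):  # tool down, jaw axis (tool x) at yaw in world
    X=np.array([np.cos(yaw),np.sin(yaw),0]);Z=np.array([0,0,-1.]);Y=np.cross(Z,X)
    q=R.from_matrix(np.c_[X,Y,Z]).as_quat(); return [q[3],q[0],q[1],q[2]]
def snap(name,fn=None):
    i=camera_info(name)
    if name=="wrist":
        w=get_ee_rot();T=np.eye(4);T[:3,:3]=R.from_quat([w[1],w[2],w[3],w[0]]).as_matrix();T[:3,3]=get_tcp_pos()
        T=T@np.array(i["tool_from_camera"])
    else: T=np.array(i["T"])
    im=cv2.cvtColor(read_camera(name),cv2.COLOR_RGB2BGR)
    if fn: cv2.imwrite("pics/"+fn,im)
    return im,(np.array(i["intrinsics"]),np.array(i["dist"]),T)
def cast(px,z,cam):
    K,d,T=cam
    p=cv2.undistortPoints(np.array(px,float).reshape(-1,1,2),K,d)[:,0]
    D=np.c_[p[:,0],-p[:,1],-np.ones(len(p))]@T[:3,:3].T
    return T[:3,3]+D*((z-T[2,3])/D[:,2])[:,None]
def proj(P,cam):
    K,d,T=cam
    c=(np.atleast_2d(P)-T[:3,3])@T[:3,:3]
    return cv2.projectPoints(c*[1,-1,-1],np.zeros(3),np.zeros(3),K,d)[0][:,0]
def blobs(im,lo,hi,amin=15):
    m=cv2.inRange(cv2.cvtColor(im,cv2.COLOR_BGR2HSV),lo,hi)
    n,_,s,c=cv2.connectedComponentsWithStats(m)
    return [(c[k].round(1).tolist(),int(s[k,4]),s[k,:4].tolist()) for k in range(1,n) if s[k,4]>=amin]
def fit(m):
    c=max(cv2.findContours(m,cv2.RETR_EXTERNAL,cv2.CHAIN_APPROX_NONE)[0],key=cv2.contourArea)
    return cv2.minAreaRect(c)
E
python3 - <<'E'
from h import *
i=camera_info("top");cam=(np.array(i["intrinsics"]),np.array(i["dist"]),np.array(i["T"]))
im=cv2.imread("pics/top0.png")
for n,p,z in [("knob",(335,169),.139),("dock",(389,170),.103),("btn",(389.5,203),.054),("tray",(172,204),.022),("cupG",(254,164),.01),("cupR",(258,193),.01),("cupY",(224,215),.01),("weight",(221,191),.042),("railL top",(299,155),.018),("railL bot",(299,192),.018),("railR top",(400,153),.018),("pink1",(261,225),.01),("pink2",(217,249),.01)]:
    print(n,cast(p,z,cam)[0].round(3))
c=im[140:265,140:415]
cv2.imwrite("pics/c1.png",cv2.resize(c,None,fx=2.9,fy=2.9,interpolation=cv2.INTER_CUBIC))
E
```

```text
knob [ 0.587 -0.083  0.139]
dock [ 0.587 -0.244  0.103]
btn [ 0.493 -0.255  0.054]
tray [0.499 0.409 0.022]
cupG [0.623 0.153 0.01 ]
cupR [0.531 0.141 0.01 ]
cupY [0.463 0.248 0.01 ]
weight [0.536 0.253 0.042]
railL top [0.648 0.011 0.018]
railL bot [0.532 0.013 0.018]
railR top [ 0.649 -0.301  0.018]
pink1 [0.431 0.133 0.01 ]
pink2 [0.358 0.27  0.01 ]
```

View pics/c1.png

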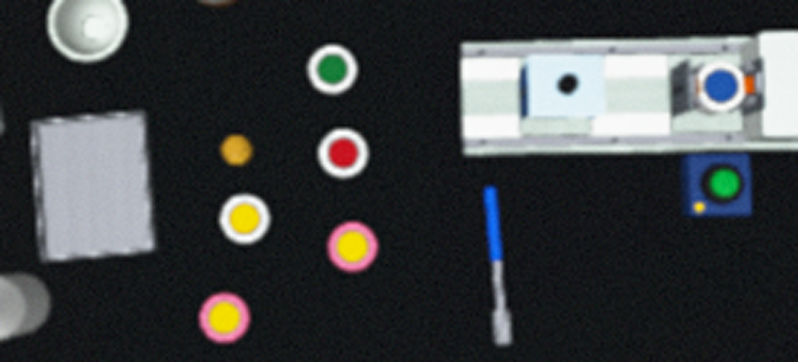

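```bash
python3 - <<'E'
from h import *
move_pose([0.587,-0.10,0.26],qd(0))
print(get_tcp_pos(),get_joint_pos(),get_time())
im,cam=snap("wrist","w1.png")
np.savez("w1.npz",K=cam[0],d=cam[1],T=cam[2])
cv2.imwrite("pics/w1v.png",cv2.resize(im,(768,576),interpolation=cv2.INTER_CUBIC))
print(proj([[.587,-.083,.139],[.493,-.255,.054]],cam))
E
```

```text
[ 0.58711102 -0.09925822  0.25995599] [-1.87525639e-01  3.39739730e-01  1.66382209e+00  1.28581996e-04
  1.13809656e+00 -1.88718136e-01] 3.0667
[[253.57292127 171.83665727]
 [192.1244045  269.77473561]]
```

View pics/w1v.png

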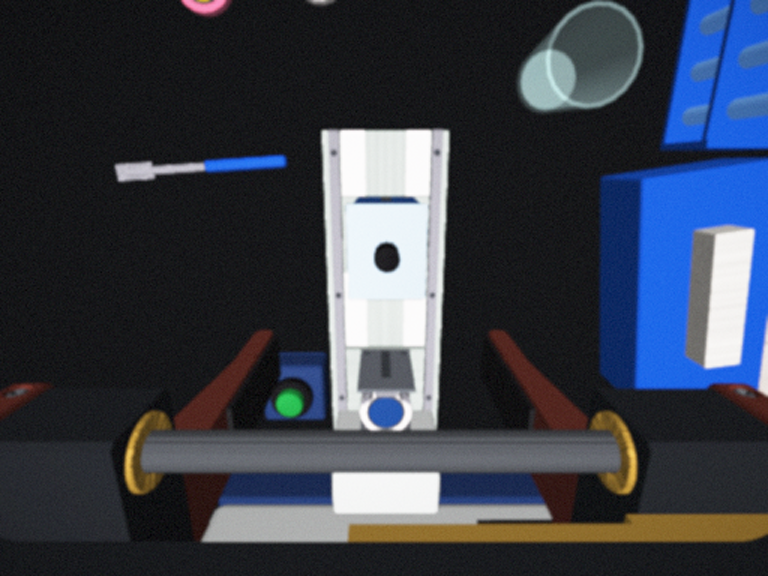

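```bash
python3 - <<'E'
from h import *
f=np.load("w1.npz");cam=(f["K"],f["d"],f["T"]);im=cv2.imread("pics/w1.png")
g=cv2.cvtColor(im,cv2.COLOR_BGR2GRAY)
P=[]
for r in range(92,215,8):
    row=np.where(g[r,190:325]>90)[0]+190
    a,b=cast([(row[0]-.5,r),(row[-1]+.5,r)],.010,cam); P.append([*a[:2],*b[:2]]); 
P=np.array(P);print(P[::3].round(4)); m=(P[:,:2]+P[:,2:])/2
print("centre line x=a*y+b",np.polyfit(m[:,1],m[:,0],1),"edges",np.polyfit(P[:,1],P[:,0],1),np.polyfit(P[:,3],P[:,2],1))
hsv=cv2.cvtColor(im,cv2.COLOR_BGR2HSV)
for r in (145,150,180,190): print(r,hsv[r,225:295:6].tolist())
m=((g<70)).astype(np.uint8)*255;m2=np.zeros_like(m);m2[155:190,245:272]=m[155:190,245:272];rc=fit(m2);print("knob",rc)
x,y,w,h=cv2.boundingRect(m2);print((x,y,w,h), cast([(x+w/2-.5,y+w/2-.5),rc[0]],.133,cam).round(4))
print("col at x=240:",g[190:290,235].tolist()); 
gb=blobs(im,(50,120,80),(75,255,255));print(gb);print(cast([b[0] for b in gb],.054,cam).round(4))
c=im[120:300,170:330];cv2.imwrite("pics/c2.png",cv2.resize(c,None,fx=3.3,fy=3.3,interpolation=cv2.INTER_CUBIC))
E
```

```text
[[ 0.5301  0.0045  0.6522  0.0046]
 [ 0.5303 -0.0283  0.6523 -0.0282]
 [ 0.5304 -0.0628  0.6525 -0.0627]
 [ 0.5305 -0.099   0.6527 -0.0988]
 [ 0.5307 -0.137   0.6528 -0.1369]
 [ 0.5308 -0.1771  0.653  -0.177 ]]
centre line x=a*y+b [-0.00425109  0.59117837] edges [-0.00454505  0.53009796] [-0.00395705  0.65225875]
145 [[128, 14, 205], [102, 10, 249], [100, 12, 250], [99, 13, 250], [100, 12, 250], [102, 13, 250], [101, 14, 250], [101, 14, 250], [102, 13, 250], [101, 14, 250], [98, 15, 211], [130, 15, 209]]
150 [[128, 10, 207], [101, 15, 246], [100, 12, 251], [101, 14, 250], [100, 12, 250], [102, 13, 250], [101, 14, 250], [101, 14, 250], [100, 12, 250], [102, 15, 250], [102, 13, 203], [123, 11, 211]]
180 [[130, 15, 210], [95, 7, 235], [102, 13, 251], [102, 13, 250], [102, 13, 251], [106, 49, 109], [100, 46, 117], [99, 14, 250], [100, 15, 249], [102, 13, 249], [114, 7, 179], [120, 6, 220]]
190 [[131, 13, 210], [120, 1, 251], [103, 12, 251], [100, 12, 250], [100, 12, 250], [102, 13, 250], [101, 14, 249], [99, 13, 249], [101, 14, 249], [100, 15, 249], [116, 10, 195], [108, 6, 227]]
knob ((257.3500061035156, 171.0500030517578), (17.39252281188965, 15.17893123626709), 71.56504821777344)
(250, 162, 16, 19) [[ 0.5912 -0.0817  0.133 ]
 [ 0.5911 -0.0834  0.133 ]]
col at x=240: [244, 244, 245, 244, 244, 244, 244, 245, 245, 248, 249, 252, 252, 252, 252, 252, 252, 252, 252, 252, 252, 252, 252, 252, 252, 252, 252, 252, 252, 252, 252, 252, 251, 252, 252, 252, 252, 252, 252, 251, 237, 203, 199, 223, 230, 234, 233, 233, 234, 233, 232, 230, 230, 231, 234, 233, 233, 231, 232, 231, 234, 232, 234, 235, 235, 237, 236, 235, 234, 233, 232, 231, 232, 233, 235, 232, 234, 235, 234, 235, 232, 233, 229, 209, 192, 185, 181, 183, 182, 183, 179, 184, 185, 183, 184, 172, 134, 80, 66, 66]
[([192.7, 268.3], 278, [183, 259, 19, 19])]
[[ 0.494  -0.2524  0.054 ]]
```

View pics/c2.png

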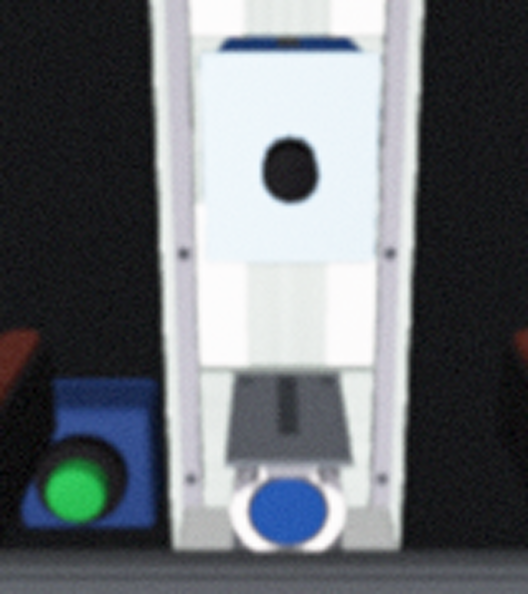

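```bash
python3 - <<'E'
from h import *
f=np.load("w1.npz");cam=(f["K"],f["d"],f["T"])
r=lambda x,y:(170+x/3.3,120+y/3.3)
print("plate",cast([r(203,52),r(380,52),r(207,260),r(376,260)],.107,cam).round(4))
print("dock bottom",cast([r(235,370),r(342,370)],.010,cam).round(4),"top",cast([r(227,462),r(352,462)],.103,cam).round(4))
print("knobtop",cast((257.5,172.5),.133,cam).round(4))
p=cast((257.5,172.5),.133,cam)[0]
x,y=p[:2]
command_gripper(0.5)
move_pose([x,y,.18],qd(0.004)); movel([x,y,.112],v=.08)
command_gripper(0.0); print("grip",get_grip_width()*88, get_ft_force())
movel([x,y,.20],v=.1); print("grip",get_grip_width()*88,get_ft_force(),get_time())
snap("scene","s1.png"); snap("top","t1.png")
E
python3 -c "
import cv2
a=cv2.imread('pics/s1.png')[170:300,90:260];cv2.imwrite('pics/s1c.png',cv2.resize(a,None,fx=3.5,fy=3.5,interpolation=cv2.INTER_CUBIC))"
```

```text
plate [[ 0.562  -0.0483  0.107 ]
 [ 0.6228 -0.0482  0.107 ]
 [ 0.5618 -0.1233  0.107 ]
 [ 0.6239 -0.1233  0.107 ]]
dock bottom [[ 0.5669 -0.2123  0.01  ]
 [ 0.6203 -0.2123  0.01  ]] top [[ 0.5678 -0.2092  0.103 ]
 [ 0.6175 -0.2091  0.103 ]]
knobtop [[ 0.5912 -0.085   0.133 ]]
grip 19.057623973323835 [-0.76951673  0.38783075  3.02254775]
grip 19.451623072690836 [ 0.29711023 -0.62500908 -0.50586253] 6.9083
```

View pics/s1c.png

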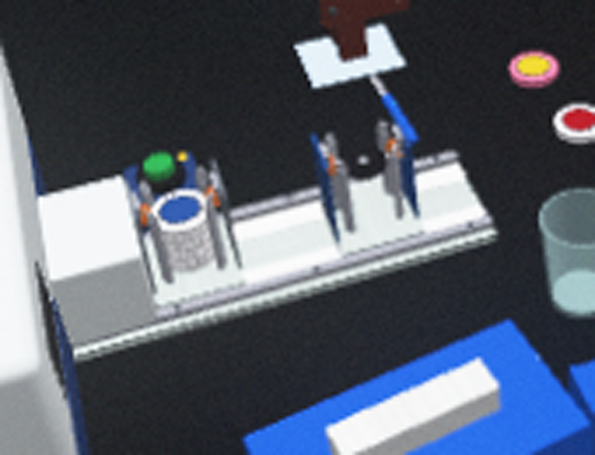

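Cap is off cleanly and the magazine is open and undisturbed. I'll place the cap, then look at the cups.

```bash
python3 - <<'E'
from h import *
i=camera_info("top");tc=(np.array(i["intrinsics"]),np.array(i["dist"]),np.array(i["T"]))
print("wash",cast((132,247),.15,tc).round(3), "reagent",cast((209,118),.145,tc).round(3))
x,y=.507,.405
move_pose([x,y,.20],qd(0)); print("grip",get_grip_width()*88)
movel([x,y,.04],v=.12); hit=movel([x,y,.012],v=.03,until_force=3); print(hit,get_tcp_pos(),get_grip_width()*88)
z=get_tcp_pos()[2]
command_gripper(0.5); movel([x,y,.2],v=.2)
im,cam=snap("wrist","w2.png");np.savez("w2.npz",K=cam[0],d=cam[1],T=cam[2])
move_pose([.54,.16,.26],qd(0)); im,cam=snap("wrist","w3.png");np.savez("w3.npz",K=cam[0],d=cam[1],T=cam[2]); print(get_time())
cv2.imwrite("pics/w23.png",np.hstack([cv2.resize(cv2.imread("pics/w2.png"),(400,300)),cv2.resize(im,(400,300))]))
hsv=cv2.cvtColor(im,cv2.COLOR_BGR2HSV)
m=cv2.inRange(hsv,(0,0,100),(180,255,255)); 
n,l,s,c=cv2.connectedComponentsWithStats(m)
for k in range(1,n):
    if 250<s[k,4]<6000 and c[k][1]<300: 
        mm=(l==k).astype(np.uint8)*255; rc=fit(mm); x0,y0,w,h=s[k,:4]
        cc=np.array(rc[0]); P=cast(cc,.007,cam)[0]; rad=cast([(x0,cc[1]),(x0+w,cc[1])],.007,cam)
        print(s[k].tolist(),P.round(4),"width",(rad[1]-rad[0])[:2].round(4),hsv[int(c[k][1]),int(c[k][0])])
E
```

```text
wash [[0.374 0.49  0.15 ]] reagent [[0.739 0.274 0.145]]
grip 19.129990505541844
True [0.50676874 0.40483785 0.0177714 ] 19.617865624114355
13.7417
[166, 0, 121, 29, 2843] [0.5032 0.3623 0.007 ] width [ 0.1607 -0.    ] [116   8 237]
[450, 0, 62, 59, 2651] [0.8456 0.3449 0.007 ] width [0.0838 0.0002] [ 24 227 171]
[366, 36, 80, 72, 3121] [0.7526 0.2919 0.007 ] width [1.122e-01 1.000e-04] [ 13 159 143]
[107, 67, 39, 40, 1216] [0.3585 0.2721 0.007 ] width [ 0.0555 -0.    ] [ 30 203 255]
[182, 84, 38, 39, 1147] [0.4632 0.2498 0.007 ] width [ 0.0549 -0.    ] [ 30 193 255]
[241, 86, 23, 24, 452] [0.5375 0.2573 0.007 ] width [0.033 0.   ] [ 26 150 253]
[364, 134, 75, 51, 2121] [0.7671 0.1697 0.007 ] width [1.147e-01 1.000e-04] [ 69 154 142]
[292, 151, 35, 36, 965] [0.625 0.154 0.007] width [0.054 0.   ] [ 69 177 179]
[232, 159, 35, 34, 945] [0.5327 0.1425 0.007 ] width [0.0544 0.    ] [177 206 248]
[168, 164, 35, 35, 931] [0.433  0.1341 0.007 ] width [0.0548 0.    ] [ 30 190 255]
[0, 239, 27, 35, 284] [0.1298 0.0019 0.007 ] width [0.0462 0.0001] [  4 145 109]
```

View pics/w23.png

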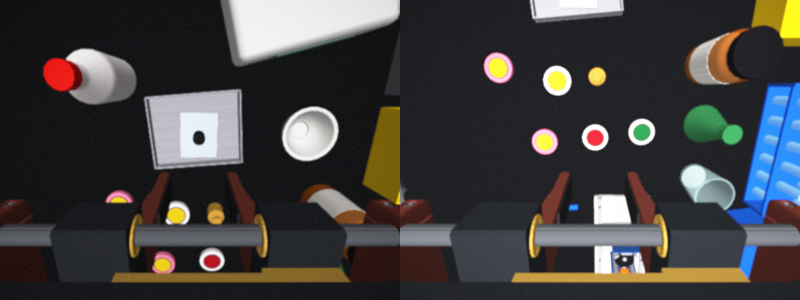

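The cap lies flat in the tray. Cups measured: green (.625,.154), red (.533,.1425), yellow (.463,.250), all consistent with the top view. Red goes first.

```bash
cat >> h.py <<'E'
MAG=np.array([.5918,-.0855]); YAW=.004
HUE={"G":((55,100,80),(85,255,255)),"R":((165,120,100),(180,255,255)),"Y":((22,100,150),(38,255,255))}
def locate(col,p,yaw=0,fn=None):
    move_pose([*p,.16],qd(yaw)); im,cam=snap("wrist",fn)
    b=[(cast(x[0],.010,cam)[0][:2],x[1]) for x in blobs(im,*HUE[col],40)]
    b=[q for q in b if np.hypot(*(q[0]-p))<.06 and 
       not 150<0]
    print(col,[(q[0].round(4).tolist(),q[1]) for q in b]); return min(b,key=lambda q:np.hypot(*(q[0]-p)))[0]
def squeeze(p,yaw,z=.0015):
    command_gripper(.8); move_pose([*p,.06],qd(yaw)); movel([*p,z],v=.08); command_gripper(0); print("width",round(get_grip_width()*88,1))
def insert():
    move_pose([*MAG,.14],qd(YAW)); w=get_grip_width()*88; print("w at mag",round(w,1))
    if not 47<w<54: return False
    f0=np.array(get_ft_force())
    for z in (.10,.092,.086,.081,.077,.073,.069,.0675):
        hit=movel([*MAG,z],v=.04,until_force=45)
        print(z,round(get_tcp_pos()[2],4),(np.array(get_ft_force())-f0).round(1),"w",round(get_grip_width()*88,1))
        if hit: break
    return True
def check(push=None):
    command_gripper(.78); movel([*MAG,.14],v=.15); command_gripper(0)
    f0=np.array(get_ft_force()); movel([*MAG,.10],v=.1)
    h=movel([*MAG,.070],v=.03,until_force=2); print("touch",h,get_tcp_pos().round(4),(np.array(get_ft_force())-f0).round(1))
E
python3 - <<'E'
from h import *
p=locate("R",np.array([.5327,.1425]),0,"r1.png")
squeeze(p,np.pi/2); movel([*p,.0015]) ; command_gripper(.8); movel([*p,.06])
squeeze(p,0)
movel([*p,.15],v=.15); print("w",get_grip_width()*88)
print(insert(), get_time())
E
```

```text
R [([0.5333, 0.1425], 586)]
width 49.3
width 49.2
w 49.18988050753318
w at mag 49.3
0.1 0.1003 [-1.   0.7  1.9] w 49.3
0.092 0.0916 [-1.  -0.2  2.8] w 48.9
0.086 0.0859 [ 1.1 -0.6  2.6] w 49.2
0.081 0.0815 [ 1.4 -0.7  5.9] w 49.6
0.077 0.0779 [ 0.9 -0.7  9.5] w 49.0
0.073 0.0741 [-0.2 -1.9 11.1] w 49.0
0.069 0.0699 [ 0.9 -2.5 10. ] w 49.3
0.0675 0.0689 [-1.2 -1.8 14.3] w 49.2
True 27.1083
```

```bash
python3 - <<'E'
from h import *
for z in (.0665,.0655,.0645):
    movel([*MAG,z],v=.03); print(get_tcp_pos()[2],get_ft_force().round(1))
im,cam=snap("scene","s2.png")
check()
snap("scene","s3.png"); print(get_time())
a=np.hstack([cv2.imread(f'pics/{n}.png')[190:270,120:220] for n in("s2","s3")]);cv2.imwrite('pics/s23.png',cv2.resize(a,None,fx=4,fy=4,interpolation=cv2.INTER_CUBIC))
E
```

```text
0.06816849742929013 [-1.5 -2.1 13.9]
0.065722051687154 [ 1.2 -0.9  2. ]
0.06456526083899967 [ 3.1 -2.8  3.9]
touch True [ 0.5912 -0.0853  0.083 ] [ 1.  -1.   0.9]
31.3917
```

View pics/s23.png

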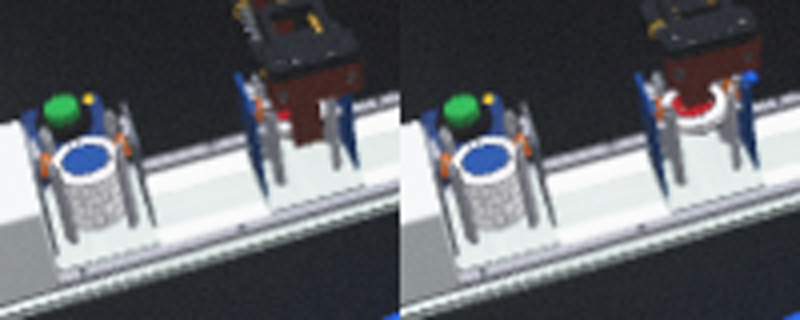

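The lips snapped over red: force dropped from 14 to 2 N, and the touch height of about 0.083 matches. Yellow next.

```bash
sed -i 's/\.069,\.0675)/.069,.0665,.0655,.0645)/' h.py; python3 - <<'E'
from h import *
movel([*MAG,.16]); 
p=locate("Y",np.array([.4632,.2498]),0,"y1.png")
squeeze(p,np.pi/2); command_gripper(.8); movel([*p,.06])
squeeze(p,0)
movel([*p,.15],v=.15); print("w",get_grip_width()*88)
if insert():
    check()
movel([*MAG,.17]); im,_=snap("scene","s4.png"); print(get_time())
E
```

```text
Y [([0.4638, 0.2497], 624)]
width 49.2
width 49.2
w 49.19054292065954
w at mag 48.9
0.1 0.1003 [-0.9  0.7  0.7] w 48.9
0.092 0.0916 [-0.4  1.   0.1] w 49.6
0.086 0.086 [0.6 0.1 0.9] w 49.3
0.081 0.0816 [ 0.2 -1.2  4.4] w 49.1
0.077 0.0779 [-0.7 -0.3  7.4] w 49.1
0.073 0.0733 [ 2.3 -1.2  2.5] w 49.2
0.069 0.069 [2.7 1.5 2.3] w 49.4
0.0665 0.0664 [2.4 2.  2.8] w 49.2
0.0655 0.0654 [1.6 0.3 3.5] w 49.4
0.0645 0.0644 [ 0.6 -0.2  3.5] w 49.4
touch True [ 0.5916 -0.0855  0.0781] [0.7 0.5 3.5]
51.8167
```

```bash
python3 - <<'E'
from h import *
im,_=snap("wrist","w5.png")
a=cv2.resize(cv2.imread('pics/s4.png')[190:270,120:220],None,fx=4,fy=4,interpolation=cv2.INTER_CUBIC)
b=cv2.resize(im[100:260,150:350],(400,320),interpolation=cv2.INTER_CUBIC)
cv2.imwrite('pics/v5.png',np.hstack([a,b]))
E
```

```text
(no output)
```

View pics/v5.png

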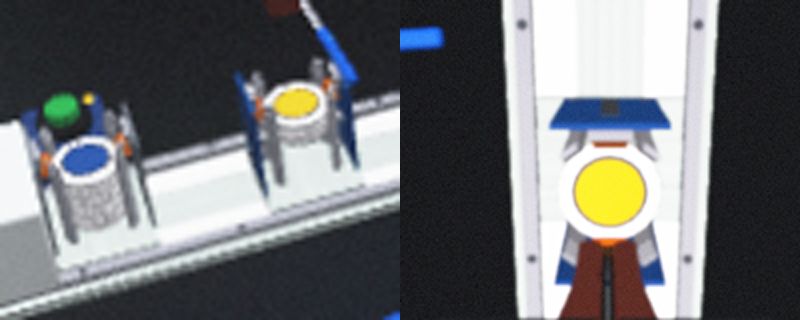

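Touch height 0.078 means the yellow cup's top is level with the lips (it would be 0.096 if it were still on the slopes). The views show a closed stack inside. Green next: picked with jaws along y to clear the flask, then re-gripped on free bench.

```bash
python3 - <<'E'
from h import *
p=locate("G",np.array([.625,.154]),0,"g1.png")
squeeze(p,np.pi/2); movel([*p,.05],v=.15); print("w",get_grip_width()*88)
q=np.array([.58,.085]); movel([*q,.05]); movel([*q,.0025],v=.06); command_gripper(.8); movel([*q,.06])
squeeze(q,0)
movel([*q,.15],v=.15); print("w",get_grip_width()*88)
if insert():
    check()
movel([*MAG,.17]); im,_=snap("scene","s6.png"); w,_=snap("wrist","w6.png"); print(get_time())
a=cv2.resize(cv2.imread('pics/s6.png')[190:270,120:220],None,fx=4,fy=4,interpolation=cv2.INTER_CUBIC)
cv2.imwrite('pics/v6.png',np.hstack([a,cv2.resize(w[100:260,150:350],(400,320),interpolation=cv2.INTER_CUBIC)]))
E
```

```text
G [([0.625, 0.1535], 551)]
width 49.2
w 49.19131165137964
width 49.2
w 49.01048395562041
w at mag 49.5
0.1 0.1003 [ 0.   0.  -1.4] w 49.2
0.092 0.0916 [-0.6  0.6 -0.6] w 49.4
0.086 0.086 [ 1.6 -1.1  0.1] w 49.4
0.081 0.082 [-0.1 -0.7  8. ] w 49.3
0.077 0.0782 [ 0.2 -0.8  9.1] w 49.2
0.073 0.0744 [-0.4 -1.4  9.6] w 49.3
0.069 0.0703 [ 0.7 -2.   9.5] w 49.5
0.0665 0.0679 [-0.2 -1.7 10.9] w 49.2
0.0655 0.0671 [-0.1 -0.4 12.7] w 49.1
0.0645 0.0651 [ 1.1 -1.6  3.8] w 49.0
touch True [ 0.5913 -0.0853  0.0825] [-0.6 -1.4  0.7]
72.65
```

View pics/v6.png

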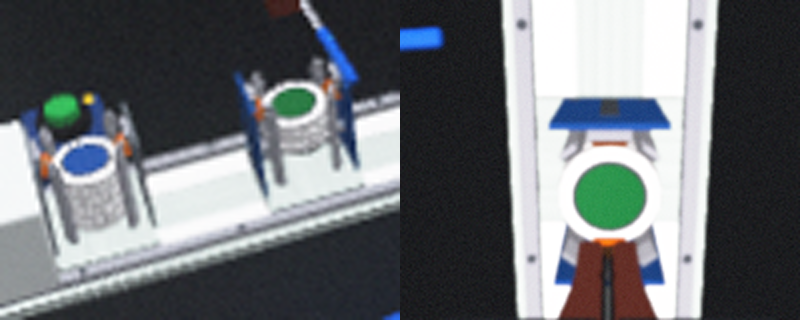

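```bash
python3 - <<'E'
from h import *
for n in("w5","w6"):
    im=cv2.imread(f"pics/{n}.png");hsv=cv2.cvtColor(im,cv2.COLOR_BGR2HSV)
    for c in "YG":
        for b in blobs(im,*HUE[c],300):
            if b[0][1]<230: print(n,c,b)
    print([hsv[r,255].tolist() for r in (168,172,176,215,218,221,224)])
    print("row195 V", hsv[196,224:288,2].tolist())
movel([*MAG,.09]); wait(.5); f0=np.mean([get_ft_force() for _ in range(5)],0)
for z in (.086,.084,.083,.082,.081,.080,.079,.078,.077):
    movel([*MAG,z],v=.02); wait(.3); F=[]
    for _ in range(8): F.append(get_ft_force()); wait(.02)
    print(z,get_tcp_pos()[2].round(4),(np.mean(F,0)-f0).round(2))
movel([*MAG,.17]); print(get_time())
E
```

```text
w5 Y ([254.4, 195.6], 919, [237, 179, 35, 34])
[[123, 12, 228], [10, 195, 165], [0, 0, 255], [0, 0, 255], [6, 15, 248], [13, 230, 244], [7, 152, 74]]
row195 V [249, 248, 249, 249, 247, 251, 254, 255, 255, 255, 255, 250, 199, 213, 252, 254, 253, 254, 253, 253, 254, 254, 253, 253, 254, 253, 253, 253, 253, 253, 254, 253, 253, 253, 253, 253, 253, 253, 253, 253, 253, 253, 253, 253, 253, 253, 254, 249, 202, 201, 251, 255, 255, 254, 254, 254, 250, 248, 249, 249, 249, 249, 249, 250]
w6 G ([254.5, 197.8], 855, [238, 182, 34, 32])
[[127, 10, 232], [9, 95, 206], [0, 1, 255], [0, 0, 196], [8, 19, 249], [13, 233, 245], [11, 152, 79]]
row195 V [250, 249, 249, 250, 249, 251, 254, 255, 255, 255, 255, 255, 215, 128, 140, 154, 147, 155, 153, 156, 151, 153, 152, 150, 149, 150, 152, 151, 152, 150, 152, 148, 150, 149, 149, 152, 148, 152, 147, 145, 146, 154, 147, 145, 146, 148, 145, 133, 132, 200, 253, 255, 255, 254, 254, 254, 251, 250, 250, 250, 251, 250, 250, 250]
0.086 0.0861 [ 0.6  -0.3   0.38]
0.084 0.084 [ 0.07 -0.14  0.29]
0.083 0.083 [ 0.37 -0.09  0.28]
0.082 0.0821 [0.41 0.07 2.57]
0.081 0.081 [0.78 0.89 3.09]
0.08 0.08 [1.16 2.   3.72]
0.079 0.079 [1.13 2.09 3.21]
0.078 0.078 [1.72 2.44 3.17]
0.077 0.077 [1.64 2.6  3.1 ]
80.85
```

```bash
python3 - <<'E'
from h import *
from station import *
for e in (10,20,30,40):
  for az in (0,20,-20,40):
    er,a=np.radians([e,az]); z=np.array([np.cos(er)*np.cos(a),np.cos(er)*np.sin(a),-np.sin(er)])
    h=np.array([np.cos(a),np.sin(a),0]); y=np.array([0,0,-1.])*np.cos(er)-h*np.sin(er); x=np.cross(y,z)
    q=R.from_matrix(np.c_[x,y,z]).as_quat(); q=[q[3],*q[:3]]
    rm=np.c_[x,y,z]; T=np.array(camera_info("wrist")["tool_from_camera"])
    d=rm@(-T[:3,2]); target=np.array([*MAG,.065])
    for D in (.26,.32):
        cam=target-d*D; tcp=cam-rm@T[:3,3]
        j=inverse_kinematics(tcp,q)
        if j is not None and tcp[2]>.12: print(e,az,D,tcp.round(3),np.round(j,2),np.round(q,4).tolist())
E
```

```text
20 20 0.32 [ 0.468 -0.131  0.127] [-0.91  0.77  2.4   1.89  1.23 -1.6 ] [-0.4698, 0.671, -0.4698, 0.329]
20 40 0.32 [ 0.491 -0.171  0.127] [-0.95  0.76  2.1   1.39  1.26 -1.28] [-0.5198, 0.7424, -0.3462, 0.2424]
30 20 0.32 [ 0.48  -0.127  0.149] [-0.8   0.54  2.39  1.87  0.97 -1.34] [-0.4096, 0.7094, -0.4967, 0.2868]
30 -20 0.32 [ 0.48  -0.045  0.149] [ 0.15  0.56  2.56  3.65  1.03 -1.58] [0.2868, -0.4967, 0.7094, -0.4096]
30 40 0.32 [ 0.501 -0.162  0.149] [-0.87  0.6   2.12  1.34  1.1  -1.09] [-0.4532, 0.7849, -0.366, 0.2113]
40 0 0.32 [ 0.489 -0.086  0.168] [-0.37  0.31  2.48  2.58  0.55 -1.33] [-0.2988, 0.6409, -0.6409, 0.2988]
40 20 0.32 [ 0.495 -0.121  0.168] [-0.67  0.36  2.33  1.7   0.72 -0.98] [-0.3462, 0.7424, -0.5198, 0.2424]
40 -20 0.32 [ 0.495 -0.051  0.168] [ 0.07  0.31  2.46  3.77  0.56 -1.85] [0.2424, -0.5198, 0.7424, -0.3462]
40 40 0.32 [ 0.513 -0.152  0.168] [-0.77  0.46  2.1   1.21  0.95 -0.84] [-0.383, 0.8214, -0.383, 0.1786]
```

```bash
python3 - <<'E'
from h import *
q=[-0.4698, 0.671, -0.4698, 0.329]
command_gripper(0)
movel([.50,-.11,.24]); move_pose([.44,-.13,.22],q); move_pose([.468,-.131,.13],q)
im,_=snap("wrist","w7.png"); print(get_time(),get_ft_force())
move_pose([.44,-.13,.22],q)
cv2.imwrite("pics/w7c.png",cv2.resize(im[80:290,120:400],None,fx=2.8,fy=2.8,interpolation=cv2.INTER_CUBIC))
E
```

```text
84.0333 [ 0.09786103 -0.41388922  0.1923385 ]
```

View pics/w7c.png

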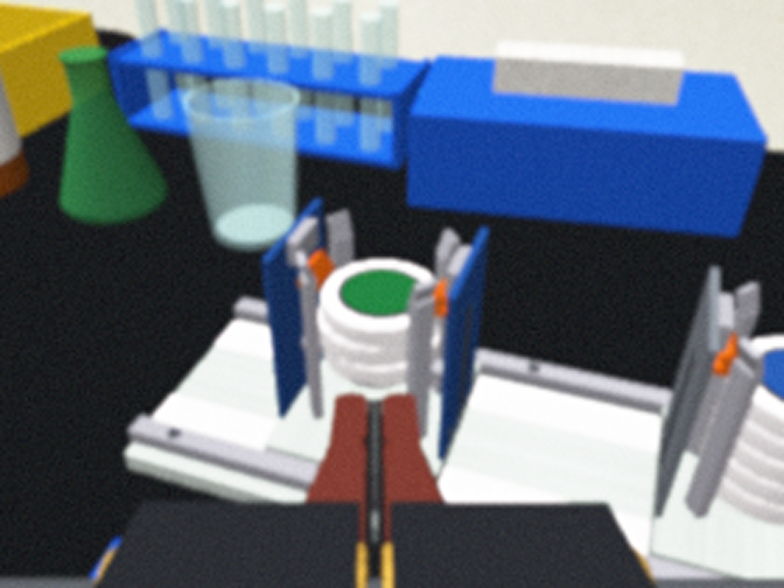

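```bash
python3 - <<'E'
import cv2,numpy as np
im=cv2.imread("pics/w7.png")
a=im[145:235,205:305]; b=im[165:275,345:445]
cv2.imwrite("pics/w7z.png",np.hstack([cv2.resize(a,(400,360),interpolation=cv2.INTER_LANCZOS4),cv2.resize(b,(327,360),interpolation=cv2.INTER_LANCZOS4)]))
E
```

```text
(no output)
```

View pics/w7z.png

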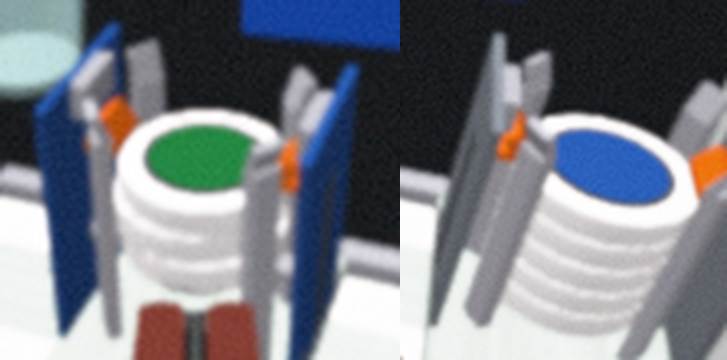

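```bash
cat >> h.py <<'E'
def probe(dx,dy,z0=.087,zmin=.076,fmax=2.0):
    p=MAG+[dx,dy]; movel([*p,z0],v=.08); wait(.2)
    rd=lambda:np.mean([(wait(.01),get_ft_force())[1] for _ in range(6)],0)
    f0=rd(); z=z0
    while z>zmin:
        z-=.0007; movel([*p,z],v=.03); f=rd()-f0
        if f[2]>fmax: break
    print("probe",dx,dy,"z",round(get_tcp_pos()[2],4),f.round(1)); movel([*p,z0],v=.1)
E
python3 - <<'E'
from h import *
movel([.46,-.12,.24]); move_pose([*MAG,.20],qd(YAW)); movel([*MAG,.095],v=.15)
for d in ((0,0),(0,.009),(0,-.009),(.008,0),(-.008,0)): probe(*d)
movel([*MAG,.17]); print(get_time())
E
```

```text
probe 0 0 z 0.0802 [-0.7  0.1  3.1]
probe 0 0.009 z 0.0803 [-0.7  1.   3. ]
probe 0 -0.009 z 0.0802 [-0.9  0.1  3.4]
probe 0.008 0 z 0.0803 [-0.7  0.   3.6]
probe -0.008 0 z 0.0802 [-0.7 -0.   3.7]
106.9917
```

Top cup is flat at 0.0802 at all five probe points, so it is level with the lips' underside. Now the slide.

```bash
python3 - <<'E'
from h import *
x=.5915
movel([x,-.005,.17],v=.2); movel([x,-.005,.042],v=.15); wait(.2); f0=get_ft_force()
ok=movel([x+.0004,-.112,.042],v=.035,until_force=10); print("A",ok,get_tcp_pos().round(4),(get_ft_force()-f0).round(1))
if not ok:
    ok=movel([x+.0004,-.135,.042],v=.02,until_force=9); print("B",ok,get_tcp_pos().round(4),(get_ft_force()-f0).round(1))
wait(.3); print(get_tcp_pos().round(4),(get_ft_force()-f0).round(1))
y=get_tcp_pos()[1]; movel([x,y+.02,.042],v=.04); movel([x,y+.05,.20],v=.2)
im,_=snap("wrist","w8.png"); s,_=snap("scene","s8.png"); print(get_time())
cv2.imwrite("pics/v8.png",np.hstack([cv2.resize(im[100:290,150:350],(400,380),interpolation=cv2.INTER_CUBIC),cv2.resize(s[185:275,110:205],(400,380),interpolation=cv2.INTER_CUBIC)]))
E
```

```text
A False [ 0.592  -0.112   0.0421] [-0.2  4.2  3.7]
B True [ 0.5918 -0.1209  0.0418] [0.7 1.5 1.6]
[ 0.5915 -0.1204  0.0416] [-0.3  0.2  0.4]
114.5667
```

View pics/v8.png

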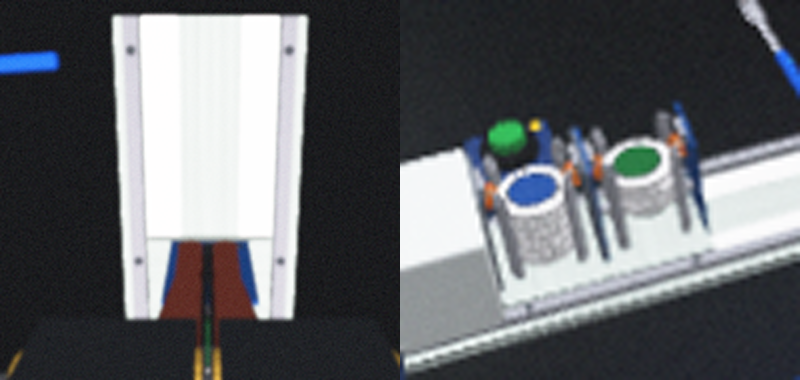

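```bash
python3 - <<'E'
from h import *
x=.5915
movel([x,-.095,.12],v=.2); movel([x,-.095,.042],v=.12); wait(.3); f0=get_ft_force()
for y in (-.112,-.116,-.118,-.119,-.120,-.121,-.122,-.123,-.124,-.125,-.126):
    movel([x,y,.042],v=.02); wait(.1); f=np.mean([(wait(.01),get_ft_force())[1] for _ in range(6)],0)-f0
    print(y,get_tcp_pos().round(4),f.round(1))
    if f[1]>9: break
wait(.3); movel([x,-.11,.042],v=.03); 
# touch again from free: where is the face now?
wait(.2); h=movel([x,-.124,.042],v=.015,until_force=3); print("retouch",h,get_tcp_pos().round(4)); 
movel([x,-.09,.042],v=.05); movel([x,-.07,.2],v=.2); print(get_time())
E
```

```text
-0.112 [ 0.5915 -0.1119  0.042 ] [-0.5 -0.5  0.5]
-0.116 [ 0.5915 -0.116   0.042 ] [-0.3 -0.6  0.5]
-0.118 [ 0.5915 -0.118   0.042 ] [-0.1  0.1  0.4]
-0.119 [ 0.5915 -0.119   0.042 ] [ 0.  -0.2 -0.1]
-0.12 [ 0.5915 -0.12    0.042 ] [-0.3 -0.3  0. ]
-0.121 [ 0.5915 -0.1208  0.042 ] [-0.3  2.2  0.3]
-0.122 [ 0.5914 -0.1208  0.042 ] [0.3 8.3 1.5]
-0.123 [ 0.5914 -0.1208  0.042 ] [ 0.3 13.8  2.6]
retouch True [ 0.5912 -0.1208  0.0417]
123.7833
```

```bash
python3 - <<'E'
from h import *
b=[.4938,-.2532]
movel([*b,.20],v=.2); movel([*b,.062],v=.12); wait(.3); f0=get_ft_force()
h=movel([*b,.042],v=.02,until_force=14); print(h,get_tcp_pos().round(4),(get_ft_force()-f0).round(1))
z=get_tcp_pos()[2]; wait(.4); print(get_tcp_pos().round(4),(get_ft_force()-f0).round(1))
movel([*b,.10],v=.08); movel([.45,-.10,.28],v=.2); move_pose([.40,.05,.32],qd(0))
t,_=snap("top","t9.png"); s,_=snap("scene","s9.png"); print(get_time())
cv2.imwrite("pics/v9.png",np.hstack([cv2.resize(t[90:270,110:430],(480,270)),cv2.resize(s[185:275,110:205],(285,270),interpolation=cv2.INTER_CUBIC)]))
E
```

```text
True [ 0.494  -0.2533  0.0523] [-0.5  1.5  8.1]
[ 0.494  -0.2533  0.0523] [0.5 0.6 7.5]
130.475
```

View pics/v9.png

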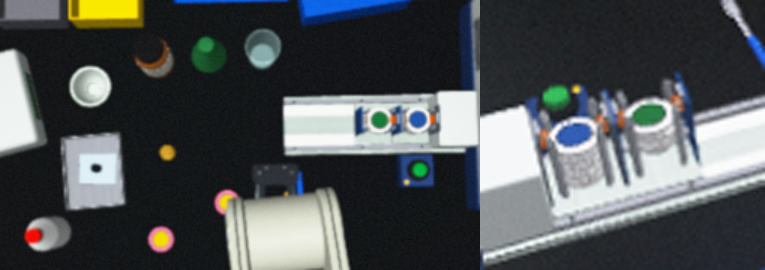

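```bash
python3 - <<'E'
from h import *
b=[.4938,-.2532]
movel([.45,-.12,.28],v=.25); move_pose([*b,.20],qd(0)); movel([*b,.066],v=.12); wait(.3); f0=get_ft_force(); z=.062
while z>.036:
    movel([*b,z],v=.03); wait(.08); f=np.mean([(wait(.01),get_ft_force())[1] for _ in range(5)],0)-f0
    print(round(z,4),get_tcp_pos()[2].round(4),f.round(1))
    if f[2]>25: break
    z-=.001
wait(.3); movel([*b,.12],v=.08); print(get_time())
E
```

```text
0.062 0.0619 [-0.   0.5 -0.3]
0.061 0.061 [-0.4  0.4 -0.2]
0.06 0.06 [-0.1  0.4  0. ]
0.059 0.059 [ 0.2  0.4 -0.2]
0.058 0.0581 [0.2 0.7 1.1]
0.057 0.0571 [0.2 0.3 2.4]
0.056 0.0561 [0.3 0.  2.6]
0.055 0.0551 [ 0.9 -0.2  3.4]
0.054 0.0541 [ 1.  -0.1  3.5]
0.053 0.0531 [1.5 0.3 4.2]
0.052 0.0523 [0.4 0.2 7.5]
0.051 0.0521 [-2.1  1.  16.6]
0.05 0.0519 [-4.8  2.5 25.7]
139.8417
```

The button travels from 0.058 to 0.052 with about 5 N, then meets a hard stop, so it was fully pressed. Retracting and handing in.

```bash
python3 - <<'E'
from h import *
movel([.45,-.10,.28],v=.25); wait(.5); print(get_ft_force().round(1),get_time()); job_done(); print(get_time())
E
```

```text
[-0.6  0.6 -0.1] 141.3917
the job is handed in; nothing more can be done
the job is handed in; nothing more can be done
```

The job is done and handed in at about 141 s, inside the 210 s limit. The simulator gave no verdict.

- **Cap:** it lies flat in the steel tray, confirmed in the wrist and top pictures.
- **Cups:** three were on the bench (red, yellow and green). I pushed them into the magazine in that order, window side up. The two pink look-alikes were left alone.
- **Lips:** the push force dropped sharply for red and green as the lips snapped. The final probe found the top cup flat at 80.2–80.3 mm at all five points; the lips' underside should be at 80 mm.
- **Docking:** the magazine met a hard stop against the docked one at 14 N, and a second touch stopped at the same place.
- **Start button:** I pressed it last, then pressed it again to check. It moved 6 mm and met a hard stop at 26 N.

Four readings did not fit perfectly:
- **Yellow cup:** its force drop came about 7 mm higher than for the other two, and it first touched at 78 mm. One picture suggested it might sit slightly tilted under green.
- **Early touches:** red and green first touched at about 82.5–83 mm; the stack read 80.2 mm after I pressed it.
- **Button height:** its top was first felt at about 58 mm, not the stated 54 mm, though the full travel was there.
- **First docking push:** the force had already fallen off when I read it, so I repeated the push.

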